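Doughnut tongs: pick up the ring doughnut and hold it over the dish

TASK

Take the steel tongs out of their caddy, put one jaw through the hole of the ring doughnut on the board with the other jaw outside it, and squeeze the tongs to pick the doughnut up without touching it with the fingers or crushing it. Carry it over the middle of the small dish and stay there holding it level in the tongs, about 10 cm above the worktop: the program finishes while still holding it. Leave the two round doughnuts and the dish where they are.

Things in the scene. Friction and masses are not known exactly. Their poses are not given: they have to be found in the camera images.
- tongs: Hinged steel kitchen tongs, 142 mm long, 95 g, standing jaws down in the caddy. Origin: midway between the open jaw tips, at tip level. z runs up to the hinge (axis along x, 135 mm up; the head ends at 142 mm); y is the line along which the two arms spread and close. The frame belongs to the +y arm; at rest the arms are mirror images, 14 to 16 mm wide (x), 3.6 mm thick.
- tongs_grip (a point): Point between the arms, 100 mm above the jaw tips, the height to grip. Each arm has a black, slightly barrelled grip here, 18 mm wide (x), from 83 to 118 mm above the tips; open, they measure 40 mm over the outside. Each mm squeezed here narrows the jaw gap by 3.9 mm: squeezed 6 mm, to 34 mm, the jaws are about 31 mm apart.
- tongs_arm (a joint): Angle by which the tongs are squeezed: 0 = fully open (rest), about 0.18 rad on the ring doughnut, 0.40 = jaws shut. The spring holds them open against a stop: squeezing starts at about 6 N on the grips and takes about 8 N at the doughnut; about a third of any grip force beyond that reaches each jaw (30 to 60 N is right, 90 N and more crush).
- jaw_a (a point): End of the tongs' +y jaw: middle of its thickness and width, 1 mm above the tip. The jaws are flat and nearly straight, 14 mm wide (x), 3.6 mm thick; the gap between their inner faces is 55 mm at the tips when open.
- jaw_b (a point): End of the tongs' -y jaw, on the hinged arm: middle of its thickness and width, 1 mm above the tip.
- caddy: Upright steel tongs caddy, fixed: a narrow cup 20 mm (x) by 72 mm (y), rim 63 mm above the worktop, on a base plate 52 x 100 x 4 mm. The tongs stand in it with 0.5 mm of play each way in x and 2.5 mm in y, tips 5 mm above the worktop, and come out straight up. Origin: centre of its underside on the worktop, z up; its y is the tongs' y.
- ring_doughnut: Ring doughnut (the only one with a hole), 92 mm across, 30 mm high, hole 32 mm across through its middle, the ring's body 30 mm thick, round in section; about 50 g, firm. Lies flat on the board. Origin: centre of the hole, on its underside; z up.
- round_doughnut_a: Round filled doughnut without a hole, 68 mm across, 42 mm high, on the board. Origin: centre of its underside. Leave it alone.
- round_doughnut_b: Second round filled doughnut without a hole, same size, on the board. Origin: centre of its underside. Leave it alone.
- board: Wooden chopping board 210 mm (x) by 300 mm (y) by 22 mm, loose on the worktop. Origin: centre of its underside; z up. The three doughnuts lie in a row along its y, about 95 mm apart, in any order.
- dish: Shallow round cream dish, 134 mm across, 36 mm high, empty, loose on the worktop. Origin: centre of its underside; z up. It stands on the worktop and may change places with the caddy.
Not all that is in view belongs to the job. What is shaped like the ring_doughnut but purple is not meant.

How it is judged:
By the outcome, as a careful person would: the job done as asked, in the order asked, and still so for the second after the job is handed in, while the arm keeps its last pose, push and grip.
It also fails if it takes over 40 s, if anything falls off the work surface, if the arm or the gripper's body presses on something with over 40 N, if the wrist force passes 120 N, or if a joint passes its speed limit or range.

ROBOT

A 6-joint arm with a two-finger parallel gripper is mounted at the origin on a cart in front of the work surface, level with it; the furniture and walls round the work are solid. World frame = base frame: x ahead of the robot, y to its left, z up, the work surface at z = 0. Lengths are in m, angles in rad, forces in N, time in s.
With the tool pointing down it reaches from about 0.325 to 0.9 m from the base axis. Payload 6.1 kg.
Tool frame: the origin (TCP) lies between the finger pads; the fingertips stand r.tip_reach ahead of it and the grasp point (between the pads) is the TCP (r.tip_reach is the distance from the TCP to the fingertips, in m); z points along the fingers, y is the line along which they close (so a half turn about z gives the same grasp; the last joint's range is limited). The gripper opens to 85 mm and grips with 20 to 120 N. Pads are 22 mm wide; open, the fingers measure 114 mm over their backs; the gripper's body (76 mm by 85 mm) begins 54 mm behind the grasp point. The pads swing forward as they close: fully open they stand 13 mm farther back than shut.
Start: joints at [1.192, 0.22, 1.526, -0, 1.395, -0.126], TCP at [0.156, 0.605, 0.25] pointing down, gripper open.
Joint ranges: [-2.98, 2.98], [-0.91, 2.08], [0.09, 2.57], [-1.24, 4.39], [0.2, 2.65], [-2.68, 2.68]. Speed limits (rad/s): [2.57, 2.57, 3.01, 3.14, 3.14, 3.14].

INTERFACE

Orientations are given as a rotation vector (axis times angle).
In Python, from cell import sense, viewer, order, r gives the robot as it stands.
- The arm moves only by the tool move_arm, never from a script. Its argument "rows" is a list of rows, each a list of 5 numbers: the shift along the tool's x, y, z in cm, then the turn about the tool's z in degrees, then the closure in counts, from 0 (fully open) to 255 (shut). In form: [[tx, ty, tz, spin, claw], ...]. A call has exactly 8 rows; each row is the pose to reach, as a shift and turn from the pose commanded when the call began, along the tool's axes at that moment; what a row does not reach only later rows make up. A row lasts 1/12 s, in which the tool goes at most 41.7 mm and 7.16 degrees, less where a joint would pass 70% of its speed; a pose out of reach is approached as far as the arm can. A call with a gripper value outside its range is refused whole. The fingers move at their own pace and stop on an object; "force" is the grip in N (left out, the last holds). Time passes only in rows, so rows that repeat a pose let the fingers close, or fill a call up. It gives the time, the measured TCP pose, the force, the opening and the grip force at its end, in the units of the state.
- sense(): the state, without advancing time (a new reading comes with each control period).
- viewer.snapshot(name): name is "scene" or "side" or "wrist"; returns the picture (480x640x3 uint8, red, green, blue); there is no depth.
- viewer.camera_model(name): a dict with "mtx" (3x3 intrinsics, pixels), "distortion" ([k1, k2, p1, p2, k3] as OpenCV has them; the pictures are not rectified), "extrinsics" (4x4, takes a point from camera to world coordinates). Camera axes: x right, y down, z forward; pixel columns grow to the right and rows downward; lengths in m; the calibration is good to about 2 mm. A picture is of the moment at which its call begins: read the wrist's pose just before it. camera_model takes no time and is no camera call; for the wrist camera it gives the pose at the moment of the call.
- order.hand_in(): hands the job in; it is judged then, once.
The state is a dict: "clock": time; "joint_pos": joint angles; "joint_velocities": joint speeds; "tau": joint torques, N m; "tool_pos": TCP position; "ee_rot": TCP orientation; "force": force on the tool from outside, world axes, zero at the start; "moment": the same for the moment, N m; "width": finger opening in m; "gripper_force": force on a finger pad.
Only numpy, scipy, OpenCV 4.12 (cv2) and the standard library are available. Lean on these libraries where they do the work, as an engineer would, in place of code of your own. Each camera call takes 0.05 s, during which the arm holds its last target. There are 200 camera calls.

## Working session

There is one attempt and no reset: what is moved stays moved. The work goes in short steps, Python scripts to look and compute and a tool call to move; the robot and the scene stay as the last step left them, time stands still between calls to the robot, and variables do not carry over. Pictures are saved under pics/ and viewed, at most 10 in all, crops included, and the job is handed in when it is done.

Besides the shell and the picture viewer there is one more tool, called after ">>>" by a JSON object that holds its "op" and its "data", one argument or row to a line. move_arm: Moves the arm, as the interface text tells. Its arguments: {"type":"object","properties":{"rows":{"type":"array","items":{"type":"array","items":{"type":"number"}}},"force":{"type":"number"}},"required":["rows"]}

```bash
mkdir -p pics; ls; python3 - <<'E'
from cell import sense, viewer, order, r
import cv2,numpy as np
s=sense();print(s['clock'],s['tool_pos'],s['ee_rot'],s['width'],r.tip_reach)
for n in("scene","side","wrist"):
    m=viewer.camera_model(n);print(n,np.round(m['mtx'],1).tolist(),m['distortion'],np.round(m['extrinsics'],3).tolist())
    np.save(f'pics/{n}0.npy',viewer.snapshot(n));cv2.imwrite(f'pics/{n}0.png',np.load(f'pics/{n}0.npy')[:,:,::-1])
E
```

```text
pics
0.0 [0.15611926 0.60459123 0.24918037] [-3.96026719e-01 -3.11604009e+00  3.01039918e-03] 0.08546980348827904 0.019
scene [[586.3, 0.0, 320.6], [0.0, 586.3, 243.3], [0.0, 0.0, 1.0]] [-0.01097875  0.          0.          0.          0.        ] [[0.894, -0.32, 0.314, 0.103], [-0.448, -0.656, 0.607, -0.707], [0.012, -0.683, -0.73, 1.019], [0.0, 0.0, 0.0, 1.0]]
side [[443.9, 0.0, 323.5], [0.0, 443.9, 240.4], [0.0, 0.0, 1.0]] [-0.07268842  0.          0.          0.          0.        ] [[0.999, 0.022, -0.035, 0.574], [0.041, -0.585, 0.81, -0.941], [-0.003, -0.811, -0.586, 0.858], [0.0, 0.0, 0.0, 1.0]]
wrist [[338.5, 0.0, 320.4], [0.0, 338.5, 245.2], [0.0, 0.0, 1.0]] [-0.03978532  0.          0.          0.          0.        ] [[0.25, 0.922, 0.296, 0.079], [0.968, -0.238, -0.077, 0.624], [-0.0, 0.306, -0.952, 0.373], [0.0, 0.0, 0.0, 1.0]]
```

View pics/scene0.png

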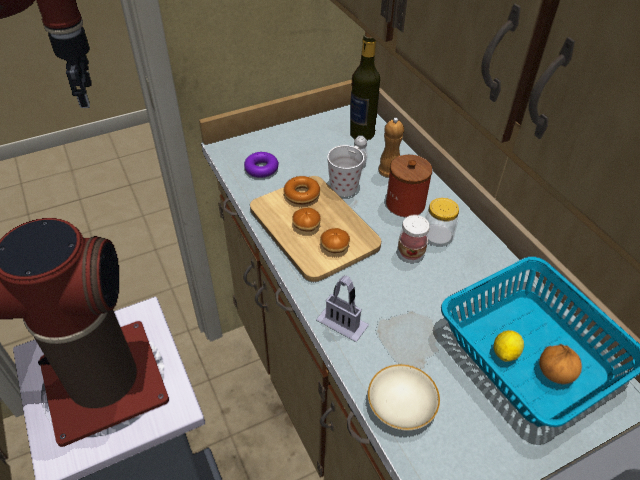

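View pics/side0.png

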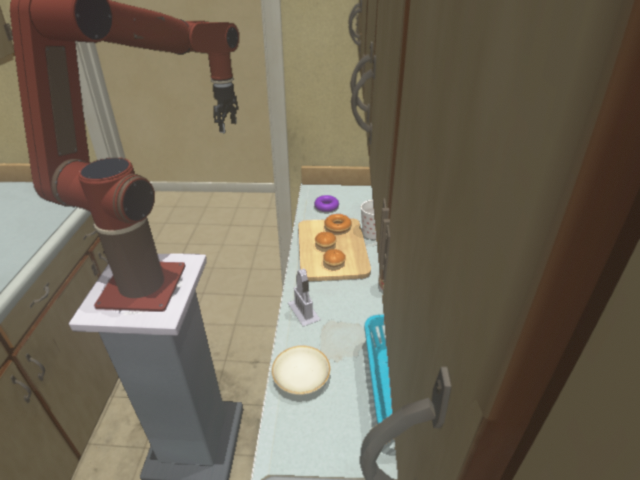

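The scene picture shows four candidates: a brown ring with a hole on the board at (302,189), a purple ring off the board at (261,164), and brown round doughnuts at (306,218) and (335,240). The one meant is (302,189), since it is brown, has a hole and lies on the board. The caddy with the tongs is at (343,315) and the dish at (403,397). I'll confirm with a crop and measure.

```bash
cat > h.py <<'E'
import cv2,numpy as np
from cell import sense,viewer,order,r
def ray(m,p):
    u=cv2.undistortPoints(np.array(p,float).reshape(-1,1,2),m['mtx'],np.array(m['distortion'])).reshape(-1,2)
    E=m['extrinsics'];return E[:3,3],np.c_[u,np.ones(len(u))]@E[:3,:3].T
def plane(m,p,z):
    o,d=ray(m,p);return o+d*((z-o[2])/d[:,2])[:,None]
def proj(m,P):
    T=np.linalg.inv(m['extrinsics']);P=np.atleast_2d(P)
    return cv2.projectPoints(np.array(P,float),cv2.Rodrigues(T[:3,:3])[0],T[:3,3],m['mtx'],np.array(m['distortion']))[0].reshape(-1,2)
def tri(ms,ps):
    A=np.zeros((3,3));b=np.zeros(3)
    for m,p in zip(ms,ps):
        o,d=ray(m,p);d=d[0]/np.linalg.norm(d[0]);Q=np.eye(3)-np.outer(d,d);A+=Q;b+=Q@o
    return np.linalg.solve(A,b)
def blobs(img,lo,hi,amin=60):
    mk=cv2.inRange(cv2.cvtColor(img,cv2.COLOR_RGB2HSV),lo,hi)
    c,_=cv2.findContours(mk,cv2.RETR_EXTERNAL,cv2.CHAIN_APPROX_NONE)
    return mk,[k for k in c if cv2.contourArea(k)>amin]
E
python3 - <<'E'
from h import *
im=np.load('pics/scene0.npy');m=viewer.camera_model('scene')
c=im[130:350,230:400];cv2.imwrite('pics/crop0.png',cv2.resize(c,None,fx=2.7,fy=2.7,interpolation=cv2.INTER_CUBIC)[:,:,::-1])
for n in('scene','side'):
    im=np.load(f'pics/{n}0.npy');m=viewer.camera_model(n)
    mk,bs=blobs(im,(3,170,60),(14,255,255))
    for b in bs:
        (x,y),(w,h),a=cv2.fitEllipse(b) if len(b)>5 else ((0,0),(0,0),0)
        print(n,'brown',round(x),round(y),round(w),round(h),plane(m,[x,y],.037)[0].round(3))
    mk,bs=blobs(im,(10,15,150),(35,110,255),500)
    for b in bs:
        (x,y),(w,h),a=cv2.fitEllipse(b);print(n,'cream',round(x),round(y),round(w),round(h),plane(m,[x,y],.03)[0].round(3))
E
```

```text
scene brown 550 369 11 32 [ 0.773 -0.38   0.037]
scene brown 335 238 19 27 [0.562 0.109 0.037]
scene brown 306 217 19 26 [0.533 0.201 0.037]
scene brown 301 188 23 35 [0.567 0.299 0.037]
scene brown 407 194 41 46 [0.795 0.165 0.037]
scene cream 403 396 62 69 [ 0.493 -0.301  0.03 ]
scene cream 310 232 61 110 [0.523 0.159 0.03 ]
scene cream 526 232 4 429 [ 0.982 -0.066  0.03 ]
side cream 115 447 55 108 [ 0.14 -0.51  0.03]
side cream 332 248 68 77 [0.553 0.165 0.03 ]
side cream 238 307 133 288 [ 0.309 -0.105  0.03 ]
side cream 317 35 36 59 [0.332 3.462 0.03 ]
```

View pics/crop0.png

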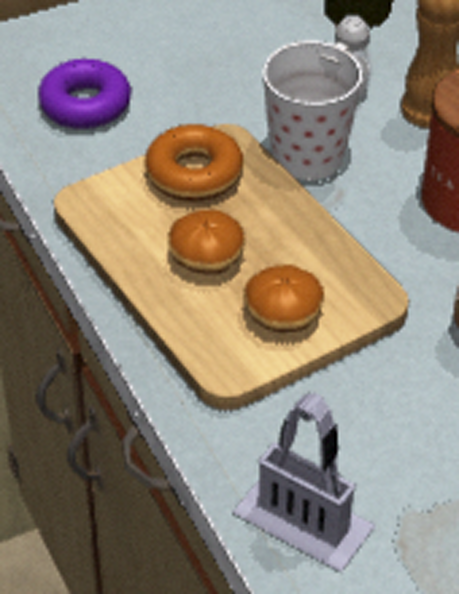

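The crop confirms it: the ring at crop (195,162) is brown, has a hole and lies on the board. The caddy base corners are at crop (234,512), (337,568) and (374,522), and the tongs head is at crop (315,397).

```bash
python3 - <<'E'
from h import *
m=viewer.camera_model('scene')
f=lambda x,y:(230+x/2.7,130+y/2.7)
P=plane(m,[f(234,512),f(337,568),f(374,522)],.004);print(P.round(4),np.linalg.norm(P[0]-P[1]),np.linalg.norm(P[2]-P[1]),'centre',(P[0]+P[2])/2,'yaw of y',np.degrees(np.arctan2(*(P[0]-P[1])[[1,0]])))
print('head',plane(m,[f(315,397)],.145))
print('mug base, rim',plane(m,[f(310,180)],0),plane(m,[f(315,65)],.09))
print('board corners',plane(m,[f(57,203),f(215,395),f(408,300),f(235,125)],.022).round(3))
R=cv2.Rodrigues(sense()['ee_rot'])[0];print(R.round(3))
s=sense()['tool_pos'];c=(P[0]+P[2])/2;c[2]=.25
print('to caddy cm',R.T@(c-s)*100)
E
```

```text
[[ 0.4334 -0.0569  0.004 ]
 [ 0.4806 -0.1381  0.004 ]
 [ 0.5271 -0.1136  0.004 ]] 0.09393612740186102 0.052592504839207244 centre [ 0.48025832 -0.08525827  0.004     ] yaw of y 120.19764756157974
head [[ 0.48448661 -0.08254427  0.145     ]]
mug base, rim [[0.67136179 0.25996949 0.        ]] [[0.70106569 0.3133229  0.09      ]]
board corners [[0.435 0.313 0.022]
 [0.466 0.043 0.022]
 [0.663 0.066 0.022]
 [0.631 0.34  0.022]]
[[-0.968  0.25  -0.001]
 [ 0.25   0.968 -0.001]
 [ 0.    -0.001 -1.   ]]
to caddy cm [-4.86364465e+01 -5.87013220e+01  2.30886084e-02]
```

>>> {"op": "move_arm", "data": {
  "rows": [
    [-2.4, -2.9, 0, 6.8, 0],
    [-4.8, -5.8, 0, 13.6, 0],
    [-7.2, -8.7, 0, 20.4, 0],
    [-9.6, -11.6, 0, 27.2, 0],
    [-12, -14.5, 0, 34, 0],
    [-14.4, -17.4, 0, 40.8, 0],
    [-16.8, -20.3, 0, 47.6, 0],
    [-19.2, -23.2, 0, 54.4, 0]
  ]
}}

```text
clock: 0.82
tool_pos: [0.2843, 0.3308, 0.25]
ee_rot: [1.784, 2.586, -0.0]
force: [0.7, -0.2, 0.2]
width: 0.0855
gripper_force: 0.0
```

```bash
cat >> h.py <<'E'
def to(p,yaw=None):
    s=sense();R=cv2.Rodrigues(np.array(s['ee_rot']))[0];d=R.T@(np.array(p)-s['tool_pos'])*100
    y=np.degrees(np.arctan2(R[1,1],R[0,1]))
    print('t',round(s['clock'],2),'tcp',s['tool_pos'].round(4),'yaw',round(y,2),'tilt',np.degrees(np.arccos(-R[2,2])).round(2),'shift cm',d.round(2),'spin',None if yaw is None else round(-((yaw-y+180)%360-180),2),'w',round(s['width'],4),'g',s['gripper_force'],'F',np.round(s['force'],1))
E
python3 -c "
from h import *
to([.48,-.085,.25],-60)"
```

```text
t 0.82 tcp [0.2843 0.3308 0.25  ] yaw 20.81 tilt 0.01 shift cm [-4.582e+01  3.520e+00  1.000e-02] spin 80.81 w 0.0855 g 0.0 F [ 0.7 -0.2  0.2]
```

>>> {"op": "move_arm", "data": {
  "rows": [
    [-3.8, 0.3, 0, 6.8, 0],
    [-7.6, 0.6, 0, 13.6, 0],
    [-11.4, 0.9, 0, 20.4, 0],
    [-15.2, 1.2, 0, 27.2, 0],
    [-19, 1.5, 0, 34, 0],
    [-22.8, 1.8, 0, 40.8, 0],
    [-26.6, 2.1, 0, 47.6, 0],
    [-30.4, 2.4, 0, 54.4, 0]
  ]
}}

```text
clock: 1.48
tool_pos: [0.4164, 0.0557, 0.2504]
ee_rot: [2.769, 1.484, 0.001]
force: [1.1, 0.5, 0.6]
width: 0.0854
gripper_force: 0.0
```

```bash
python3 -c "
from h import *
to([.48,-.085,.25],-60)"
```

```text
t 1.48 tcp [0.4164 0.0557 0.2504] yaw -33.63 tilt 0.03 shift cm [-8.19 13.09  0.04] spin 26.37 w 0.0854 g 0.0 F [1.1 0.5 0.6]
```

>>> {"op": "move_arm", "data": {
  "rows": [
    [-2, 3, 0, 6.6, 0],
    [-4, 6, 0, 13.2, 0],
    [-6, 9.5, 0, 20, 0],
    [-8.2, 13.1, 0, 26.4, 0],
    [-8.2, 13.1, 0, 26.4, 0],
    [-8.2, 13.1, 0, 26.4, 0],
    [-8.2, 13.1, 0, 26.4, 0],
    [-8.2, 13.1, 0, 26.4, 0]
  ]
}}

```text
clock: 2.15
tool_pos: [0.4801, -0.0819, 0.25]
ee_rot: [-3.031, -0.824, 0.001]
force: [0.0, 0.2, -0.1]
width: 0.0854
gripper_force: 0.0
```

```bash
python3 -c "
from h import *
to([.48,-.085,.25],-60)
m=viewer.camera_model('wrist');im=viewer.snapshot('wrist');np.save('pics/w1.npy',im);cv2.imwrite('pics/w1.png',im[:,:,::-1]);import pickle;pickle.dump(m,open('pics/w1.pkl','wb'))"
```

```text
t 2.15 tcp [ 0.4801 -0.0819  0.25  ] yaw -59.59 tilt 0.05 shift cm [-0.17  0.26  0.  ] spin 0.41 w 0.0854 g 0.0 F [ 0.   0.2 -0.1]
```

View pics/w1.png

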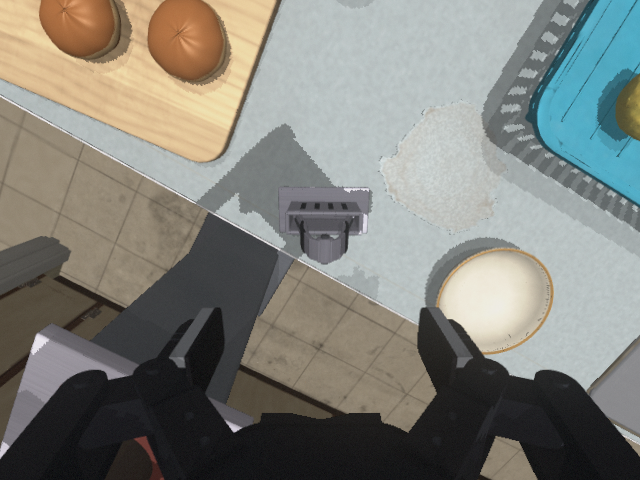

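The wrist picture shows the caddy base spanning (279,187) to (370,234), the tongs head near (324,250), and the dish at (495,300). I'll enlarge it for exact edges.

```bash
python3 -c "
from h import *
im=np.load('pics/w1.npy')[175:275,264:384]
cv2.imwrite('pics/w1c.png',cv2.resize(im,None,fx=6,fy=6,interpolation=cv2.INTER_CUBIC)[:,:,::-1])"
```

```text
(no output)
```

View pics/w1c.png

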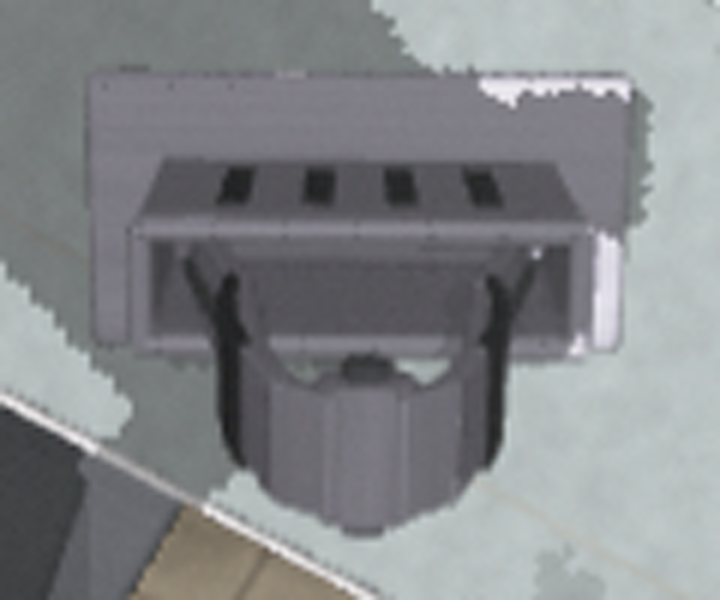

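The enlarged crop shows the base corners at (90,72), (632,72), (622,350) and (95,350), the cup rim corners at (130,222), (590,222), (588,355) and (133,355), and the head centre near (365,460).

```bash
python3 -c "
from h import *
import pickle
m=pickle.load(open('pics/w1.pkl','rb'))
f=lambda L:[(264+(x+.5)/6-.5,175+(y+.5)/6-.5) for x,y in L]
for L,z in(([(90,72),(632,72),(622,350),(95,350)],.004),([(130,222),(590,222),(588,355),(133,355)],.063),([(216,400),(507,400)],.118),([(365,460)],.147)):
    P=plane(m,f(L),z);d=P[1]-P[0] if len(P)>1 else P[0];e=P[2]-P[3] if len(P)>2 else d
    print(z,P.mean(0).round(4),'len',np.linalg.norm(d).round(4),'yaw',np.degrees(np.arctan2(d[1],d[0])).round(2),np.degrees(np.arctan2(e[1],e[0])).round(2),np.linalg.norm(P[-1]-P[0]).round(4))
c=plane(m,f([(130,222),(590,222),(588,355),(133,355)]),.063).mean(0);c[2]=.105
to(c,-60)
E=m['extrinsics']
im=np.load('pics/w1.npy')
mk,bs=blobs(im,(10,15,150),(35,110,255),1500)
for b in bs:
    (x,y),(w,h),a=cv2.fitEllipse(cv2.convexHull(b));print('cream',round(x),round(y),round(w),round(h),plane(m,[x,y],.036)[0].round(4))
"
```

```text
0.004 [ 0.4814 -0.0845  0.004 ] len 0.0984 yaw -59.54 -59.53 0.0524
0.063 [ 0.4815 -0.0841  0.063 ] len 0.0718 yaw -59.54 -59.53 0.0216
0.118 [ 0.4802 -0.0845  0.118 ] len 0.0384 yaw -59.53 -59.53 0.0384
0.147 [ 0.4817 -0.0839  0.147 ] len 0.5105 yaw -9.89 -9.89 0.0
t 2.2 tcp [ 0.4802 -0.0817  0.2502] yaw -59.57 tilt 0.02 shift cm [-1.000e-02  2.800e-01  1.452e+01] spin 0.43 w 0.0852 g 0.0 F [ 0.3 -0.7 -0.3]
cream 496 299 99 117 [ 0.4986 -0.2974  0.036 ]
cream 40 169 66 101 [0.3792 0.1875 0.036 ]
cream 135 14 273 362 [0.5553 0.1532 0.036 ]
```

>>> {"op": "move_arm", "data": {
  "rows": [
    [0, 0.28, 3.5, 0, 0],
    [0, 0.28, 7, 0, 0],
    [0, 0.28, 10.5, 0, 0],
    [0, 0.28, 13, 0, 0],
    [0, 0.28, 14.5, 0, 0],
    [0, 0.28, 14.5, 0, 0],
    [0, 0.28, 14.5, 0, 60],
    [0, 0.28, 14.5, 0, 100]
  ],
  "force": 40
}}

```text
clock: 2.87
tool_pos: [0.483, -0.0849, 0.1069]
ee_rot: [3.03, 0.823, 0.003]
force: [-0.5, 1.2, -0.3]
width: 0.064
gripper_force: 0.0
```

```bash
python3 -c "
from h import *
to([.4814,-.0843,.105],-59.5)"
```

```text
t 2.87 tcp [ 0.483  -0.0849  0.1069] yaw -59.6 tilt 0.14 shift cm [-0.11 -0.14  0.19] spin -0.1 w 0.064 g 0.0 F [-0.5  1.2 -0.3]
```

>>> {"op": "move_arm", "data": {
  "rows": [
    [-0.1, -0.1, 0.1, 0, 115],
    [-0.1, -0.1, 0.1, 0, 125],
    [-0.1, -0.1, 0.1, 0, 130],
    [-0.1, -0.1, 0.1, 0, 130],
    [-0.1, -0.1, 0.1, 0, 135],
    [-0.1, -0.1, 0.1, 0, 135],
    [-0.1, -0.1, 0.1, 0, 138],
    [-0.1, -0.1, 0.1, 0, 138]
  ]
}}

```text
clock: 3.53
tool_pos: [0.4815, -0.0855, 0.1051]
ee_rot: [3.031, 0.821, 0.003]
force: [0.7, -1.3, 3.6]
width: 0.0393
gripper_force: 9.3
```

```bash
python3 -c "
from h import *
to([.4814,-.0843,.105],-59.5)"
```

```text
t 3.53 tcp [ 0.4815 -0.0855  0.1051] yaw -59.69 tilt 0.12 shift cm [ 0.05 -0.11  0.01] spin -0.19 w 0.0393 g 9.335341128171422 F [ 0.7 -1.3  3.6]
```

>>> {"op": "move_arm", "data": {
  "rows": [
    [0, 0, 0, 0, 142],
    [0, 0, 0, 0, 144],
    [0, 0, -1, 0, 144],
    [0, 0, -2.5, 0, 144],
    [0, 0, -4.5, 0, 144],
    [0, 0, -7, 0, 144],
    [0, 0, -9, 0, 144],
    [0, 0, -9.5, 0, 144]
  ]
}}

```text
clock: 4.2
tool_pos: [0.482, -0.0853, 0.2028]
ee_rot: [3.03, 0.821, 0.006]
force: [1.4, -0.5, -1.4]
width: 0.0371
gripper_force: 5.4
```

```bash
python3 -c "
from h import *
R=np.array([.567,.299]);a=np.radians(120.4);c=R+.031*np.array([np.cos(a),np.sin(a)])
to([*c,.2],-59.6)
im=viewer.snapshot('side');cv2.imwrite('pics/s2.png',cv2.resize(im[130:350,240:400],None,fx=3,fy=2.7)[:,:,::-1])"
```

```text
t 4.2 tcp [ 0.482  -0.0853  0.2028] yaw -59.68 tilt 0.24 shift cm [ 26.73 -31.98   0.25] spin -0.08 w 0.0371 g 5.443239843516494 F [ 1.4 -0.5 -1.4]
```

View pics/s2.png

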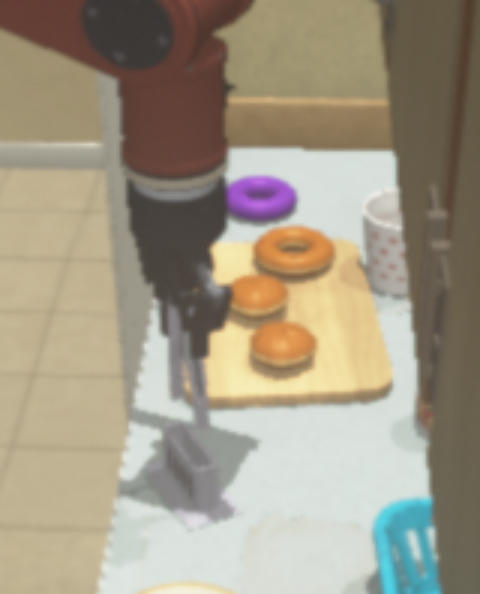

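The picture shows the tongs clear of the caddy and hanging straight down, with jaws near (190,400); the ring is undisturbed at (294,250). I'll move partway and look at the ring with the wrist camera.

>>> {"op": "move_arm", "data": {
  "rows": [
    [1, -1.2, 0, 0, 144],
    [3, -3.6, 0, 0, 144],
    [5.4, -6.4, 0, 0, 144],
    [8, -9.6, 0, 0, 144],
    [10.6, -12.8, 0, 0, 144],
    [13.2, -15.9, 0, 0, 144],
    [15.4, -18.5, 0, 0, 144],
    [16.4, -19.7, 0, 0, 144]
  ]
}}

```text
clock: 4.92
tool_pos: [0.5216, 0.1717, 0.1972]
ee_rot: [-3.029, -0.825, 0.004]
force: [0.9, -0.3, -1.4]
width: 0.0376
gripper_force: 5.4
```

```bash
python3 -c "
from h import *
import pickle
to([.5513,.3257,.2],-59.6)
m=viewer.camera_model('wrist');im=viewer.snapshot('wrist');np.save('pics/w2.npy',im);cv2.imwrite('pics/w2.png',im[:,:,::-1]);pickle.dump(m,open('pics/w2.pkl','wb'))"
```

```text
t 4.92 tcp [0.5216 0.1717 0.1972] yaw -59.53 tilt 0.19 shift cm [ 10.37 -11.76  -0.28] spin 0.07 w 0.0376 g 5.44534808555909 F [ 0.9 -0.3 -1.4]
```

View pics/w2.png

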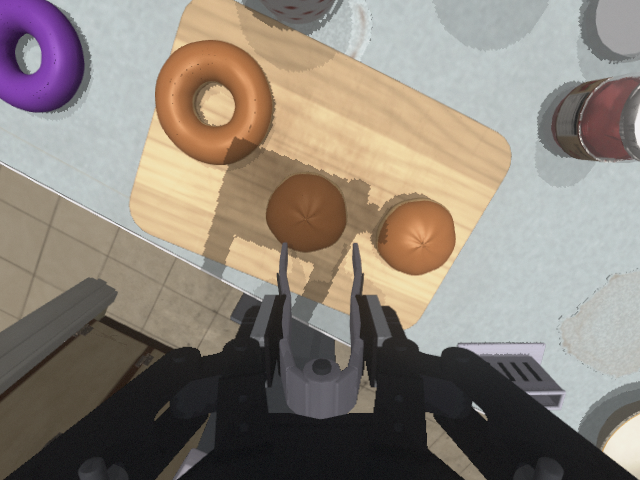

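The wrist picture shows the ring at (214,102) with its hole near (216,104), and the tongs' jaw tips at about (285,245) and (355,245). The round doughnuts are at (306,212) and (415,237).

```bash
python3 -c "
from h import *
import pickle
m=pickle.load(open('pics/w2.pkl','rb'));im=np.load('pics/w2.npy')
mk=cv2.inRange(cv2.cvtColor(im,cv2.COLOR_RGB2HSV),(5,140,40),(16,255,255));mk[180:]=0;mk[:,300:]=0;mk[:,:140]=0;mk=cv2.morphologyEx(mk,cv2.MORPH_OPEN,np.ones((3,3)))
cs,h=cv2.findContours(mk,cv2.RETR_CCOMP,cv2.CHAIN_APPROX_NONE)
for i,c in enumerate(cs):
    if cv2.contourArea(c)<300: continue
    (x,y),(w,hh),a=cv2.fitEllipse(c)
    q=c[:,0,:].astype(float);P=plane(m,q,.037);xy=P[:,:2];A=np.c_[2*xy,np.ones(len(xy))];s=np.linalg.lstsq(A,(xy**2).sum(1),rcond=None)[0]
    print('hole' if h[0][i][3]>=0 else 'outer',round(x,1),round(y,1),round(w,1),round(hh,1),plane(m,[x,y],.037)[0].round(4),'circ',s[:2].round(4),np.sqrt(s[2]+s[0]**2+s[1]**2).round(4))
s=sense();R=cv2.Rodrigues(np.array(s['ee_rot']))[0];t=s['tool_pos']
for p in((285,245),(355,245)):
    P=plane(m,p,t[2]-.1)[0];print('jaw',P.round(4),'tool',(R.T@(P-t)*1000).round(1))
print(proj(m,[t+R@[0,y,.0995] for y in(-.0225,-.0265,.0225,.0265)]).round(1).tolist())
"
```

```text
outer 212.9 100.7 113.1 123.0 [0.569  0.2982 0.037 ] circ [0.5672 0.2975] 0.045
hole 213.0 103.6 43.6 48.7 [0.5671 0.2972 0.037 ] circ [0.5668 0.2971] 0.0176
hole 234.2 103.0 41.4 66.9 [0.5759 0.2828 0.037 ] circ [0.5717 0.2894] 0.0246
hole 197.0 97.4 54.3 73.8 [0.565  0.3101 0.037 ] circ [0.5651 0.3049] 0.0267
jaw [0.5138 0.1962 0.0972] tool [  5.3 -23.9 100.1]
jaw [0.5385 0.1543 0.0972] tool [ 5.3 24.7 99.9]
[[287.2, 252.5], [281.5, 252.5], [351.6, 252.5], [357.4, 252.5]]
```

>>> {"op": "move_arm", "data": {
  "rows": [
    [1, -1.1, 0, 0, 144],
    [3, -3.4, 0, 0, 144],
    [5.2, -5.9, 0, 0, 144],
    [7.4, -8.4, 0, 0, 144],
    [9.2, -10.4, 0, 0, 144],
    [10.3, -11.6, 0, 0, 144],
    [10.3, -11.6, 0, 0, 144],
    [10.3, -11.6, 0, 0, 144]
  ]
}}

```text
clock: 5.63
tool_pos: [0.5521, 0.3198, 0.197]
ee_rot: [3.031, 0.823, -0.006]
force: [0.1, -0.4, -0.6]
width: 0.0368
gripper_force: 5.4
```

```bash
python3 -c "
from h import *
to([.5513,.3241,.127],-59.6)
im=viewer.snapshot('wrist');cv2.imwrite('pics/w3.png',im[:,:,::-1])"
```

```text
t 5.63 tcp [0.5521 0.3198 0.197 ] yaw -59.61 tilt 0.21 shift cm [ 0.18 -0.41  7.  ] spin -0.01 w 0.0368 g 5.446181170773343 F [ 0.1 -0.4 -0.6]
```

View pics/w3.png

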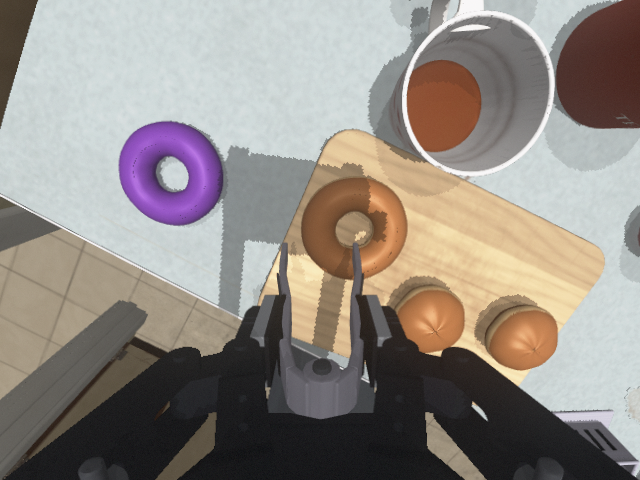

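The wrist picture shows the right jaw (357,245) above the hole (353,230), and the left jaw (285,245) outside the ring. I'll apply the 2 mm and 4 mm corrections and descend.

>>> {"op": "move_arm", "data": {
  "rows": [
    [0.2, -0.4, 0, 0, 144],
    [0.2, -0.4, 1, 0, 144],
    [0.2, -0.4, 2.5, 0, 144],
    [0.2, -0.4, 4, 0, 144],
    [0.2, -0.4, 5.5, 0, 144],
    [0.2, -0.4, 6.5, 0, 144],
    [0.2, -0.4, 7, 0, 144],
    [0.2, -0.4, 7, 0, 144]
  ]
}}

```text
clock: 6.35
tool_pos: [0.5519, 0.3236, 0.1274]
ee_rot: [3.032, 0.82, -0.005]
force: [-0.8, -0.1, -1.2]
width: 0.0371
gripper_force: 5.4
```

```bash
python3 -c "
from h import *
to([.5513,.3241,.127],-59.6)
im=viewer.snapshot('wrist');cv2.imwrite('pics/w4.png',cv2.resize(im[120:360,220:480],None,fx=2.2,fy=2.2)[:,:,::-1])"
```

```text
t 6.35 tcp [0.5519 0.3236 0.1274] yaw -59.72 tilt 0.17 shift cm [-0.03 -0.08  0.04] spin -0.12 w 0.0371 g 5.446511424088385 F [-0.8 -0.1 -1.2]
```

View pics/w4.png

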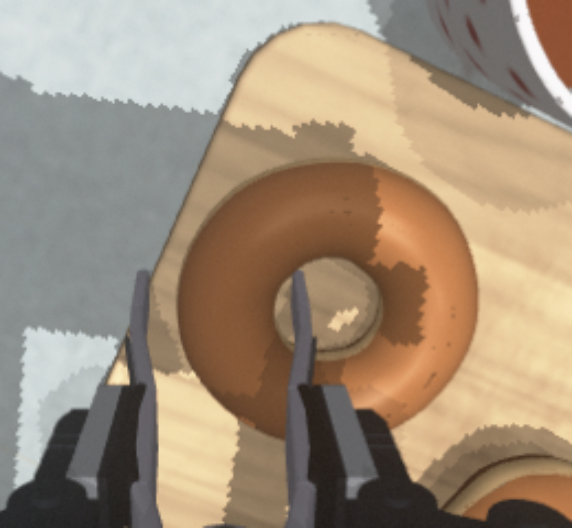

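The crop shows one jaw inside the hole at (300,280) and the other outside at (140,280), neither touching. I'll squeeze gently, with the force limited to 40 N.

>>> {"op": "move_arm", "data": {
  "rows": [
    [0, 0.1, 0, 0, 146],
    [0, 0.1, 0, 0, 148],
    [0, 0.1, 0, 0, 150],
    [0, 0.1, 0, 0, 152],
    [0, 0.1, 0, 0, 154],
    [0, 0.1, 0, 0, 157],
    [0, 0.1, 0, 0, 160],
    [0, 0.1, 0, 0, 165]
  ],
  "force": 40
}}

```text
clock: 7.07
tool_pos: [0.5534, 0.3238, 0.1296]
ee_rot: [-3.032, -0.821, -0.0]
force: [-0.8, 0.2, 1.5]
width: 0.0324
gripper_force: 39.9
```

>>> {"op": "move_arm", "data": {
  "rows": [
    [0, 0, 0, 0, 175],
    [0, 0, 0, 0, 175],
    [0, 0, 0, 0, 175],
    [0, 0, -0.5, 0, 175],
    [0, 0, -1.5, 0, 175],
    [0, 0, -3, 0, 175],
    [0, 0, -4.5, 0, 175],
    [0, 0, -6, 0, 175]
  ],
  "force": 45
}}

```text
clock: 7.73
tool_pos: [0.5534, 0.3235, 0.1903]
ee_rot: [3.032, 0.821, -0.0]
force: [0.5, -0.7, -1.2]
width: 0.0323
gripper_force: 44.8
```

```bash
python3 -c "
from h import *
d=np.array([.4986,-.2974]);a=np.radians(120.4);c=d+.031*np.array([np.cos(a),np.sin(a)])
to([*c,.24],-59.6)
im=viewer.snapshot('wrist');im2=viewer.snapshot('side');cv2.imwrite('pics/w5.png',np.hstack([cv2.resize(im[80:380,180:480],(400,400)),cv2.resize(im2[130:330,250:450],(400,400))])[:,:,::-1])"
```

```text
t 7.73 tcp [0.5534 0.3235 0.1903] yaw -59.68 tilt 0.01 shift cm [-36.07  47.74  -4.95] spin -0.08 w 0.0323 g 44.80253947083838 F [ 0.5 -0.7 -1.2]
```

View pics/w5.png

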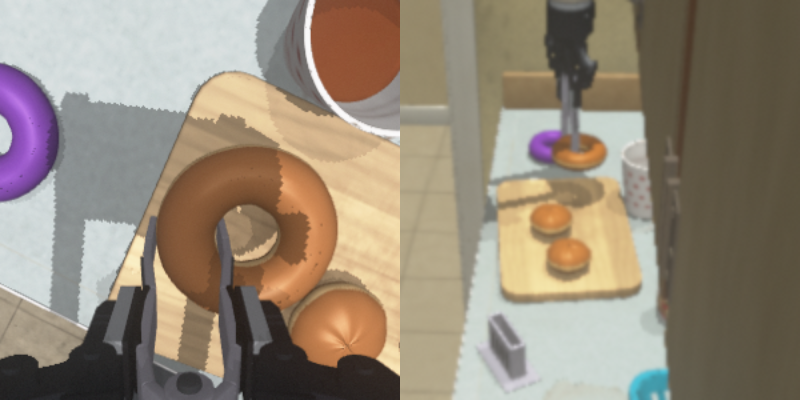

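The picture shows the ring clamped between the jaws, lifted and level; the round doughnuts have stayed put and the fingers are clear of it. Now I'll carry it to the dish.

>>> {"op": "move_arm", "data": {
  "rows": [
    [-0.5, 0.7, -0.5, 0, 175],
    [-1.4, 1.9, -1, 0, 175],
    [-2.8, 3.7, -1.5, 0, 175],
    [-4.4, 5.8, -2, 0, 175],
    [-6.2, 8.2, -2.2, 0, 175],
    [-8, 10.6, -2.2, 0, 175],
    [-9.8, 13, -2.2, 0, 175],
    [-11.6, 15.4, -2.2, 0, 175]
  ]
}}

```text
clock: 8.5
tool_pos: [0.5296, 0.1295, 0.2105]
ee_rot: [3.032, 0.821, -0.003]
force: [0.0, 1.3, -2.1]
width: 0.0321
gripper_force: 44.9
```

>>> {"op": "move_arm", "data": {
  "rows": [
    [-1.8, 2.4, 0, 0, 175],
    [-3.6, 4.8, 0, 0, 175],
    [-5.4, 7.2, 0, 0, 175],
    [-7.2, 9.6, 0, 0, 175],
    [-9, 12, 0, 0, 175],
    [-10.8, 14.4, 0, 0, 175],
    [-12.6, 16.8, 0, 0, 175],
    [-14.4, 19.2, 0, 0, 175]
  ]
}}

```text
clock: 9.17
tool_pos: [0.5017, -0.1084, 0.2105]
ee_rot: [-3.032, -0.82, 0.002]
force: [0.8, -0.3, -2.0]
width: 0.0323
gripper_force: 44.9
```

```bash
python3 -c "
from h import *
to([.4986-.0157,-.2974+.0267,.208],-59.6)"
```

```text
t 9.17 tcp [ 0.5017 -0.1084  0.2105] yaw -59.72 tilt 0.1 shift cm [-9.8  13.07  0.25] spin -0.12 w 0.0323 g 44.860700894496404 F [ 0.8 -0.3 -2. ]
```

>>> {"op": "move_arm", "data": {
  "rows": [
    [-1.7, 2.2, 0, 0, 175],
    [-3.3, 4.3, 0, 0, 175],
    [-4.8, 6.3, 0, 0, 175],
    [-6.2, 8.2, 0, 0, 175],
    [-7.4, 9.8, 0, 0, 175],
    [-8.3, 11, 0, 0, 175],
    [-8.9, 11.8, 0, 0, 175],
    [-9.2, 12.2, 0, 0, 175]
  ]
}}

```text
clock: 9.83
tool_pos: [0.4847, -0.2593, 0.2108]
ee_rot: [-3.032, -0.819, 0.001]
force: [-0.2, -0.3, -1.5]
width: 0.032
gripper_force: 44.9
```

```bash
cat > fin.py <<'E'
from h import *
to([.4986-.0157,-.2974+.0267,.208],-59.6)
def fit(P):
    s=np.linalg.lstsq(np.c_[2*P,np.ones(len(P))],(P**2).sum(1),rcond=None)[0];return s[:2].round(4),np.sqrt(s[2]+s[0]**2+s[1]**2).round(4)
for n in('wrist','scene','side'):
    m=viewer.camera_model(n);im=viewer.snapshot(n);np.save(f'pics/f_{n}.npy',im)
    for nm,lo,hi,z,a in(('ring',(5,140,40),(16,255,255),.115,300),('dish',(10,15,130),(35,110,255),.036,900)):
        _,bs=blobs(im,lo,hi,a)
        for b in bs:
            h=cv2.convexHull(b);c,rad=fit(plane(m,b[:,0].astype(float),z)[:,:2])
            (x,y),(w,hh),_a=cv2.fitEllipse(h)
            e=plane(m,[x,y],z)[0,:2]
            if .3<e[0]<.7 and -.45<e[1]<-.1: print(n,nm,round(x),round(y),round(w),round(hh),'ell',e.round(4),'circ',c,rad)
E
python3 fin.py
```

```text
t 9.83 tcp [ 0.4847 -0.2593  0.2108] yaw -59.77 tilt 0.06 shift cm [-0.73  0.89  0.28] spin -0.17 w 0.032 g 44.872408073279075 F [-0.2 -0.3 -1.5]
wrist ring 378 282 20 51 ell [ 0.4876 -0.3046] circ [ 0.4889 -0.3051] 0.0112
wrist ring 365 255 124 131 ell [ 0.5004 -0.2857] circ [ 0.498  -0.2872] 0.0379
wrist dish 316 334 61 97 ell [ 0.3842 -0.3122] circ [ 0.3862 -0.3118] 0.0367
wrist dish 231 306 72 135 ell [ 0.3702 -0.2239] circ [ 0.3672 -0.2214] 0.0497
wrist dish 366 254 42 44 ell [ 0.4828 -0.309 ] circ [ 0.4831 -0.3097] 0.0168
wrist dish 365 235 128 138 ell [ 0.4975 -0.2984] circ [ 0.4914 -0.3021] 0.0602
scene ring 408 362 44 52 ell [ 0.5017 -0.2828] circ [ 0.502  -0.2829] 0.0386
scene dish 403 397 65 73 ell [ 0.4892 -0.3045] circ [ 0.4856 -0.3076] 0.0599
side ring 304 337 29 39 ell [ 0.5008 -0.2795] circ [ 0.5024 -0.281 ] 0.035
```

>>> {"op": "move_arm", "data": {
  "rows": [
    [-0.3, 0.3, 0.1, 0, 175],
    [-0.7, 0.7, 0.2, 0, 175],
    [-0.9, 0.9, 0.3, 0, 175],
    [-0.9, 0.9, 0.3, 0, 175],
    [-0.9, 0.9, 0.3, 0, 175],
    [-0.9, 0.9, 0.3, 0, 175],
    [-0.9, 0.9, 0.3, 0, 175],
    [-0.9, 0.9, 0.3, 0, 175]
  ]
}}

```text
clock: 10.65
tool_pos: [0.4826, -0.2702, 0.2083]
ee_rot: [-3.032, -0.822, -0.0]
force: [0.5, -0.7, -1.3]
width: 0.0318
gripper_force: 44.9
```

```bash
python3 fin.py
```

```text
t 10.65 tcp [ 0.4826 -0.2702  0.2083] yaw -59.67 tilt 0.0 shift cm [0.   0.06 0.03] spin -0.07 w 0.0318 g 44.8691049660556 F [ 0.5 -0.7 -1.3]
wrist ring 377 283 20 54 ell [ 0.4854 -0.3144] circ [ 0.4859 -0.3147] 0.0119
wrist ring 365 255 125 132 ell [ 0.4988 -0.2954] circ [ 0.4971 -0.296 ] 0.0389
wrist dish 316 334 61 99 ell [ 0.3844 -0.3227] circ [ 0.3857 -0.3225] 0.0363
wrist dish 229 306 75 137 ell [ 0.3681 -0.2327] circ [ 0.3667 -0.2306] 0.0504
wrist dish 365 254 42 44 ell [ 0.4814 -0.3191] circ [ 0.4826 -0.3208] 0.0183
wrist dish 356 230 133 141 ell [ 0.4963 -0.2988] circ [ 0.4953 -0.2988] 0.0555
scene ring 410 368 45 52 ell [ 0.4982 -0.2948] circ [ 0.4984 -0.2949] 0.0384
scene dish 403 397 64 73 ell [ 0.4883 -0.3048] circ [ 0.4844 -0.307 ] 0.0588
side ring 302 342 30 39 ell [ 0.4983 -0.2938] circ [ 0.5    -0.2956] 0.0348
```

```bash
python3 -c "
from cell import order
print(order.hand_in())"
```

```text
the job is handed in; nothing more can be done
None
```

The tongs are holding the ring doughnut level over the dish, about 3 mm off its middle by the cameras and about 10 cm above the worktop, gripped at 45 N; I handed the job in at about 11 s and it returned no verdict.

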